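Close the ink carton and press its snap cap home

ROBOT

A 6-joint arm with a two-finger parallel gripper is mounted at the origin on the work surface. World frame = base frame: x ahead of the robot, y to its left, z up, the work surface at z = 0. Lengths are in m, angles in rad, forces in N, time in s.
With the tool pointing down it reaches from about 0.35 to 0.775 m from the base axis. Payload 5.5 kg.
Tool frame: the origin (TCP) lies at the very end of the fingers, on their centre line; the grasp point (between the pads) lies 19 mm behind it; z points along the fingers, y is the line along which they close (so a half turn about z gives the same grasp; the last joint's range is limited). The gripper opens to 85 mm and grips with 20 to 120 N. Pads are 22 mm wide; open, the fingers measure 114 mm over their backs; the gripper's body (76 mm by 85 mm) begins 54 mm behind the grasp point. The pads swing forward as they close: fully open they stand 13 mm farther back than shut.
Start: joints at [-1.313, 0.313, 0.046, 1.304, 0, 1.431], TCP at [0.223, -0.53, 0.231] pointing down, gripper open.
Joint ranges: [-2.76, 2.76], [-0.86, 1.69], [-1.03, 1.26], [-2.2, 2.34], [-1.47, 1.5], [-3.14, 3.14]. Speed limits (rad/s): [2.57, 2.57, 3.14, 3.14, 3.14, 3.14].

INTERFACE

Orientations are given as a unit quaternion [w, x, y, z].
In Python, from workcell import get_state, read_camera, calibration, hand_in gives the robot as it stands.
- The arm moves only by the tool drive_tool, never from a script. Its argument "deltas" is a list that holds one entry, the list of rows, each a list of 7 numbers: the closure in counts, from 0 (fully open) to 255 (shut), then the shift along the tool's x, y, z in m, then the turn, a rotation vector about the tool's x, y, z in degrees. A call has 1 to 12 rows; each row is the pose to reach, as a shift and turn from the pose commanded when the call began, along the tool's axes at that moment; what a row does not reach only later rows make up. A row lasts 1/8 s, in which the tool goes at most 62.5 mm and 10.7 degrees, less where a joint would pass 70% of its speed; a pose out of reach is approached as far as the arm can. A call with a gripper value outside its range is refused whole. The fingers move at their own pace and stop on an object; "newtons" is the grip in N (left out, the last holds). Time passes only in rows, so rows that repeat a pose let the fingers close. It gives the time, the measured TCP pose, the force, the opening and the grip force at its end, in the units of the state.
- get_state(): the state, without advancing time (a new reading comes with each control period).
- read_camera(name): name is "scene" or "top" or "wrist"; returns (picture, depth): 480x640x3 uint8, red, green, blue; 480x640 float32, m along the optical axis (not along the pixel's ray), 0 where there is no reading.
- calibration(name): a dict with "mtx" (3x3 intrinsics, pixels), "k1" (the pictures are not rectified: a ray, as slopes to the right and down, at radius r is drawn at 1 + k1 r^2 times it, then the intrinsics apply), "world_from_camera" (4x4, takes a point from camera to world coordinates). Camera axes: x right, y up, looking along -z (the intrinsics and any distortion apply to the point x, -y, -z); pixel columns grow to the right and rows downward; lengths in m; the calibration is good to about 2 mm. A picture is of the moment at which its call begins: read the wrist's pose just before it. calibration takes no time and is no camera call; for the wrist camera it gives the pose at the moment of the call.
- hand_in(): hands the job in; it is judged then, once.
The state is a dict: "clock": time; "joint_pos": joint angles; "qvel": joint speeds; "tau": joint torques, N m; "tcp_pos": TCP position; "orientation": TCP orientation; "wrist_force": force on the tool from outside, world axes, zero at the start; "ft_torque": the same for the moment, N m; "finger_gap": finger opening in m; "grip_force": force on a finger pad.
Only numpy, scipy, OpenCV 4.12 (cv2) and the standard library are available. Lean on these libraries where they do the work, as an engineer would, in place of code of your own. Each camera call takes 0.05 s, during which the arm holds its last target. There are 200 camera calls.

TASK

Close the open carton of ink bottles: fold the inner flap (hinged on the carton's left side as seen from the robot) down flat first, then the outer flap over it, so that the stud stands up through both. Then take the loose knobbed snap cap, set it upright on the stud and press until it clicks over the catches, and keep pressing after the click until the cap is fully home. Finish with the gripper still on the cap, holding it pressed fully down; leave the bottle, jar and paper roll where they are.

Things in the scene. Friction and masses are not known exactly. Their poses are not given: they have to be found in the camera images.
- carton: Open cardboard carton fixed to the desk, 200 mm long (its x), 170 mm wide (its y), 100 mm high, 4 mm walls, full of ink bottles. Origin at the centre of its underside, z up; +y is its left side. A steel stud stands at its centre. A flap is hinged on each long rim (y = +85 and -85 mm); both stand open at the start, roughly upright.
- inner_flap (a joint): Angle (rad) of the inner flap: 0 = closed flat (a stop), 1.57 = upright, more = leaning outwards. Hinged on the carton's left rim (+y). 196 mm along the carton's x, reaches 110 mm from the hinge, 3 mm thick, 60 g; a 30 mm hole 85 mm from the hinge passes over the stud. The hinge is stiff: the flap stays at any angle, 0.5 to 1 N at its edge moves it.
- outer_flap (a joint): Angle (rad) of the outer flap: the same as the inner flap but hinged on the carton's right rim (-y), 3.5 mm higher, so that it closes on top of the inner flap. 0 = closed flat, 1.57 = upright.
- inner_flap_hinge (a point): Middle of the inner flap's hinge line, 100.5 mm above the desk; the hinge runs along the carton's x.
- outer_flap_hinge (a point): Middle of the outer flap's hinge line, 104 mm above the desk; the hinge runs along the carton's x.
- inner_flap_edge (a point): Middle of the inner flap's free edge, 110 mm from the hinge, on its outer face.
- outer_flap_edge (a point): Middle of the outer flap's free edge, 110 mm from the hinge, on its outer face.
- stud (a point): Point on the upright stud's axis at the level of the closed outer flap's top face, 107 mm above the desk. The cap's origin comes to 0.5 mm above this point when fully home. Above it the steel stud is 14 mm thick up to 15 mm, then tapers to 9 mm at 20 mm. Two sprung steel ball catches, 14 mm above this point, stand out 4.5 mm on either side (along the carton's x).
- stud_tip (a point): Round top of the sprung steel pin, 8 mm in diameter, that stands out of the stud: 27 mm above stud when free.
- stud_pin (a joint): How far the sprung pin on top of the stud is pushed in (m): 0 = free, 0.0045 = stop. It is pushed by the cap's inner roof once the cap has clicked: about 1 N at first, 10 N at the stop. Let go, the pin lifts the clicked cap back by some 4 mm against the catches.
- cap: Loose grey plastic snap cap, 20 to 45 g, standing on the desk, open end down. Origin at the centre of its underside, z up. Foot flange 39 mm wide, 4 mm high; body 33 mm wide up to a shoulder at 26 mm; then a plain round knob 22 mm wide, up to 52 mm, to grip it by. Inside: an 18 mm mouth 4 mm deep (the lip that snaps), then a 25 mm bore up to its roof at 22 mm.
- cap_knob (a point): Point on the cap's axis in the middle of the knob, 39 mm above the cap's underside. How the cap snaps: its lip meets the catches with the cap's origin about 18 mm above stud, 5 to 15 N drives it over them, the force then drops to almost nothing (slides on easily) and it has snapped below 5.5 mm; the pin meets the roof at 5 mm and the force rises again.
- ink_bottle: Bystander: loose amber bottle with black cap, 36 mm in diameter, 100 mm high. Origin at the centre of its underside.
- jar: Bystander: loose white jar with blue lid, 84 mm in diameter, 85 mm high. Origin at the centre of its underside.
- towel_roll: Bystander: loose upright roll of paper, 110 mm in diameter, 200 mm high. Origin at the centre of its underside.
Mind the look-alikes: they are no part of the job. Of the things shaped like the cap, the grey one is meant.

How it is judged:
On the way, in this order (a step that is already met when the one before it is completed fails the run):
1. the inner flap is folded down flat while the outer flap still stands open (value of joint inner_flap below 0.1 rad and value of joint outer_flap above 0.5 rad), for 0.1 s.
2. the outer flap is folded down flat over the inner flap, the cap not yet on the stud (value of joint each of inner_flap, outer_flap below 0.1 rad and horizontal distance between cap and stud above 0.06 m), for 0.1 s.
3. the cap has clicked over the catches of the stud (z of cap in the frame of stud below 0.0062 m and horizontal distance between cap and stud below 0.004 m and angle between cap's own z axis and vertical below 0.25 rad), for 0.05 s.
At the end, for the whole second after the job is handed in: Both flaps lie flat (within 0.1 rad); the cap is upright (within 0.2 rad) on the stud (within 4 mm of its axis), clicked on and pressed to within 3 mm of the closed flap's level with the stud's pin pushed in by more than 2.5 mm, and the fingers are still on the cap (over 3 N), keeping it down (value of joint each of inner_flap, outer_flap below 0.1 rad and horizontal distance between cap and stud below 0.004 m and angle between cap's own z axis and vertical below 0.2 rad and z of cap in the frame of stud below 0.003 m and value of joint stud_pin above 0.0025 m and contact force between the fingers and cap above 3 N); the arm keeps its last pose, push and grip.
It fails at once if the bottle, the jar or the paper roll is moved by more than 20 mm or tipped (distance of any of ink_bottle, jar, towel_roll from where it was at the start of the episode above 0.02 m or angle between any of ink_bottle, jar, towel_roll's own z axis and vertical above 0.4 rad).
It also fails if it takes over 70 s, if anything falls off the work surface, if the arm or the gripper's body presses on something with over 40 N, if the wrist force passes 120 N, or if a joint passes its speed limit or range.

## Working session

There is one attempt and no reset: what is moved stays moved. The work goes in short steps, Python scripts to look and compute and a tool call to move; the robot and the scene stay as the last step left them, time stands still between calls to the robot, and variables do not carry over. Pictures are saved under pics/ and viewed, at most 10 in all, crops included, and the job is handed in when it is done.

Besides the shell and the picture viewer there is one more tool, called as name([rows], argument=value, ...), one row to a line, values as JSON. drive_tool: Moves the arm, as the interface text tells. Its arguments: {"type":"object","properties":{"deltas":{"type":"array","items":{"type":"array","items":{"type":"array","items":{"type":"number"}}}},"newtons":{"type":"number"}},"required":["deltas"]}

```bash
ls; mkdir -p pics; cat > h.py <<'E'
import numpy as np, cv2
from workcell import *
def world(cal,d):
    K=np.array(cal["mtx"]);k=cal["k1"]
    v,u=np.mgrid[0:480,0:640].astype(np.float32)
    p=cv2.undistortPoints(np.stack([u.ravel(),v.ravel()],1)[:,None].astype(np.float64),K,np.array([k,0,0,0.]))[:,0]
    z=d.ravel();P=np.stack([p[:,0]*z,-p[:,1]*z,-z,np.ones_like(z)])
    W=(np.array(cal["world_from_camera"])@P)[:3].T.reshape(480,640,3); W[d==0]=np.nan
    return W
def shot(n):
    cal=calibration(n); im,d=read_camera(n); return im,d,world(cal,d)
E
python3 - <<'E'
from h import *
for n in("scene","top"):
    im,d,W=shot(n); cv2.imwrite(f"pics/{n}.png",im[:,:,::-1]); np.savez(f"{n}.npz",im=im,W=W)
    print(n,np.array(calibration(n)["world_from_camera"]).round(2).tolist())
print(get_state())
E
```

```text
pics
scene [[0.6, -0.62, 0.51, 1.05], [0.8, 0.47, -0.38, -0.34], [-0.0, 0.63, 0.77, 0.89], [0.0, 0.0, 0.0, 1.0]]
top [[-0.02, 1.0, -0.06, 0.49], [-1.0, -0.02, 0.01, 0.05], [0.01, 0.06, 1.0, 1.09], [0.0, 0.0, 0.0, 1.0]]
{'clock': 0.1, 'joint_pos': array([-1.31263643e+00,  3.13945673e-01,  4.51037026e-02,  1.30362155e+00,
        1.01666171e-05,  1.43121576e+00]), 'qvel': array([ 0.00032549,  0.00046703,  0.00335039,  0.00023367,  0.0011812 ,
       -0.00043744]), 'tau': array([ 1.70158495e-03, -4.81723380e+01,  2.99246567e+01,  1.26569654e-02,
       -2.33188857e-04, -8.81977030e-06]), 'tcp_pos': array([ 0.22260433, -0.52966508,  0.23049101]), 'orientation': array([-8.32435349e-04,  9.80290063e-01,  1.97561885e-01, -4.43204741e-05]), 'wrist_force': array([-1.25781518, -0.84190082,  0.80353466]), 'ft_torque': array([ 0.0188505 , -0.00883473,  0.06941119]), 'grip_force': 0.0, 'finger_gap': 0.085542026279434}
```

View pics/scene.png

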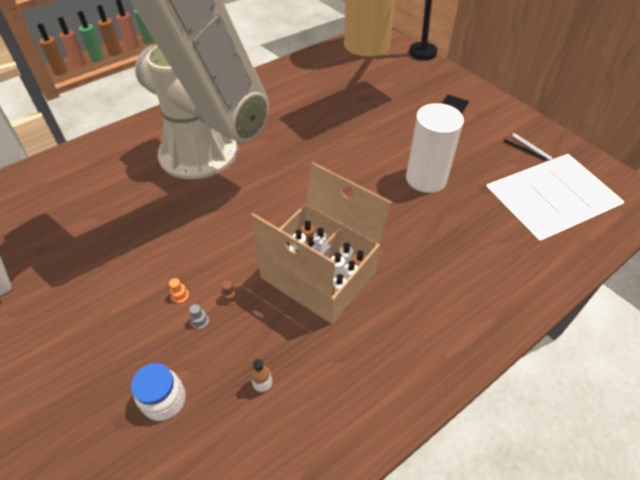

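View pics/top.png

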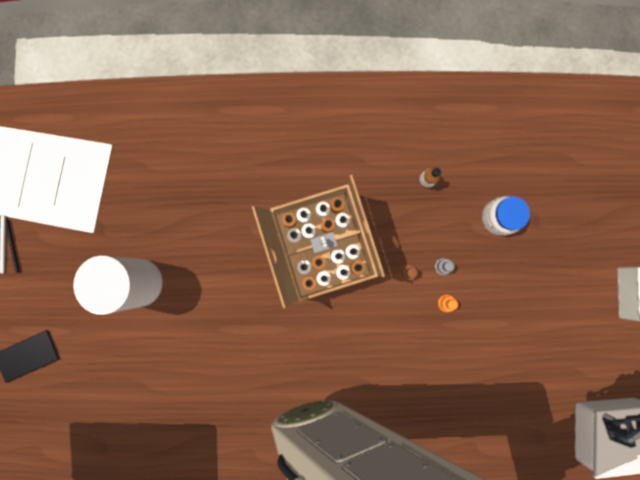

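Scene picture: the carton is at about (320,265), with both flaps standing. Top picture: up is +x and left is +y. The carton is centred on (323,242).
Look-alikes for the cap (top/scene pixels): grey (445,266)/(198,317), orange (447,303)/(178,290), small brown (412,272)/(228,291). By the description I choose the grey one, and I'll check it in a crop.

```bash
python3 - <<'E'
from h import *
T=np.load("top.npz");S=np.load("scene.npz");W=T["W"];im=T["im"]
a=cv2.resize(im[220:330,380:490],(440,440),interpolation=cv2.INTER_CUBIC);b=cv2.resize(S["im"][260:350,150:260],(440,360),interpolation=cv2.INTER_CUBIC)
c=np.zeros((440,800,3),np.uint8);c[:,:400]=a[:,:400];c[:360,400:]=b[:,:400]
cv2.imwrite("pics/crop.png",c[:,:,::-1])
def rep(n,W,u0,u1,v0,v1,zmin,zmax):
    P=W[v0:v1,u0:u1].reshape(-1,3);P=P[(P[:,2]>zmin)&(P[:,2]<zmax)]
    m=(P.min(0)+P.max(0))/2
    print(n,len(P),P.mean(0).round(4),"mid",m.round(4),"ext",np.ptp(P,0).round(3),P[:,2].max().round(4))
rep("grey knob",W,430,462,252,284,.044,.07);rep("grey shoulder",W,430,462,252,284,.02,.032)
rep("orange",W,432,470,288,320,.044,.07);rep("brown",W,400,426,258,286,.02,.07)
rep("jar",W,470,540,190,245,.07,.1);rep("bottle",W,410,448,160,195,.08,.12);rep("roll",W,60,170,250,320,.19,.22)
rep("desk",W,300,400,340,380,-.02,.02)
rep("stud",W,315,335,234,250,.105,.15)
# walls/flaps from both cameras
for n,W in(("top",W),("scene",S["W"])):
    P=W.reshape(-1,3);P=P[(P[:,0]>.3)&(P[:,0]<.75)&(P[:,1]>-.11)&(P[:,1]<.25)&(P[:,2]>.125)&(P[:,2]<.25)]
    Q=P[:,:2].astype(np.float32);_,l,ce=cv2.kmeans(Q,2,None,(3,50,1e-4),5,0)
    for i in 0,1:
        q=P[l.ravel()==i];m=q.mean(0);w=np.linalg.svd(q-m,full_matrices=False)[2]
        t=q@w[0]
        print(n,len(q),m.round(4),"axes",w.round(3).tolist(),"ext",[np.ptp(np.percentile(q@a,[.5,99.5])).round(3) for a in w],"zmax",np.percentile(q[:,2],99.5).round(4))
P=T["W"].reshape(-1,3);Pz=P[(P[:,2]>.095)&(P[:,2]<.106)&(abs(P[:,0]-.5)<.2)&(abs(P[:,1]-.05)<.15)]
r=cv2.minAreaRect(Pz[:,:2].astype(np.float32));print("rim",len(Pz),r)
E
```

```text
grey knob 84 [ 0.4917 -0.2526  0.0503] mid [ 0.4917 -0.2535  0.05  ] ext [0.02  0.022 0.011] 0.0553
grey shoulder 76 [ 0.4921 -0.247   0.0253] mid [ 0.4919 -0.2502  0.026 ] ext [0.029 0.027 0.011] 0.0316
orange 78 [ 0.4091 -0.2569  0.0511] mid [ 0.4096 -0.2571  0.0507] ext [0.022 0.02  0.013] 0.0573
brown 163 [ 0.4803 -0.1671  0.0392] mid [ 0.4804 -0.1688  0.0383] ext [0.029 0.027 0.036] 0.0564
jar 902 [ 0.6031 -0.3863  0.0833] mid [ 0.6032 -0.389   0.0814] ext [0.071 0.073 0.023] 0.0927
bottle 68 [ 0.6917 -0.2192  0.0973] mid [ 0.6921 -0.2209  0.0929] ext [0.016 0.019 0.018] 0.102
roll 2621 [0.4696 0.4432 0.1995] mid [0.4696 0.4451 0.1975] ext [0.108 0.11  0.015] 0.205
desk 3982 [ 0.2863 -0.0344 -0.0004] mid [ 0.2858 -0.0347 -0.    ] ext [0.094 0.226 0.014] 0.0068
stud 56 [0.5473 0.0217 0.1258] mid [0.5484 0.0211 0.1263] ext [0.021 0.012 0.018] 0.1356
top 1352 [0.5186 0.1183 0.1723] axes [[-0.959, -0.284, 0.0], [-0.062, 0.212, 0.975], [0.277, -0.935, 0.221]] ext [np.float64(0.194), np.float64(0.086), np.float64(0.004)] zmax 0.2094
top 578 [ 0.5694 -0.0529  0.1809] axes [[-0.959, -0.284, -0.005], [0.066, -0.24, 0.968], [0.276, -0.928, -0.249]] ext [np.float64(0.195), np.float64(0.108), np.float64(0.086)] zmax 0.2165
scene 2441 [ 0.5766 -0.0556  0.1723] axes [[0.959, 0.282, 0.0], [-0.005, 0.017, -1.0], [-0.282, 0.959, 0.017]] ext [np.float64(0.195), np.float64(0.091), np.float64(0.087)] zmax 0.2157
scene 2706 [0.5243 0.1197 0.1682] axes [[0.959, 0.284, 0.004], [-0.064, 0.204, 0.977], [-0.276, 0.937, -0.214]] ext [np.float64(0.195), np.float64(0.086), np.float64(0.007)] zmax 0.2093
rim 813 ((0.5473935604095459, 0.022191889584064484), (0.2005455195903778, 0.17215631902217865), 16.376462936401367)
```

View pics/crop.png

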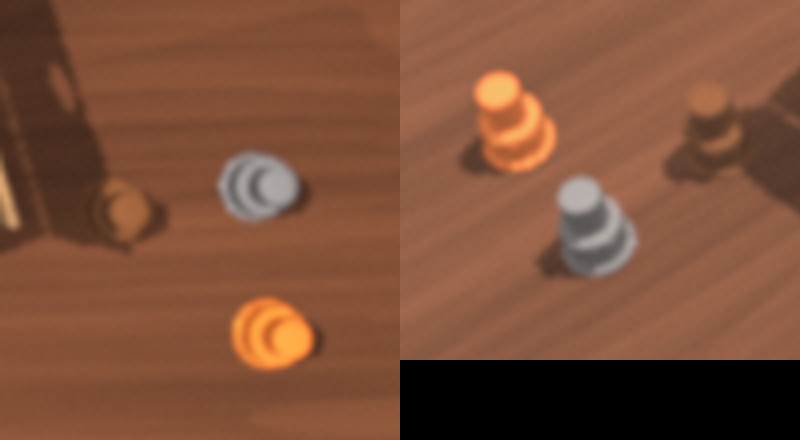

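The crop confirms the choice: grey cap centre left at about (255,185), with its knob leaning to (278,185) from perspective. The orange one at (270,335) and the brown one at (122,208) are look-alikes. Measured sizes agree with those given: carton 200x172 mm at yaw 16.4°, roll top at 0.2 m, cap shoulder at 26 mm.

```bash
cat >> h.py <<'E'
from scipy.spatial.transform import Rotation as R
C=np.array([.5475,.022]);A=np.radians(16.45);ex=np.array([np.cos(A),np.sin(A)]);ey=np.array([-ex[1],ex[0]])
def cw(x,y,z): return np.r_[C+x*ex+y*ey,z]      # carton xy, desk z -> world
def go(pts,yaw=None):                            # world points -> tool deltas from now
    s=get_state();q=s["orientation"];r=R.from_quat(q[[1,2,3,0]])
    rv=np.zeros(3)
    if yaw is not None:
        y=np.radians(yaw);t=R.from_matrix(np.c_[[np.cos(y),np.sin(y),0],[np.sin(y),-np.cos(y),0],[0,0,-1]])
        rv=(r.inv()*t).as_rotvec(degrees=True)
    for p in pts: print((r.inv().apply(p-s["tcp_pos"])).round(4).tolist(),rv.round(1).tolist())
def arc(side,th,r,xo,h):  # tcp on the outer face; side +1 inner, -1 outer
    y=85e-3-r*np.cos(th)+.003*np.sin(th)+.011; return cw(xo,side*y,h+r*np.sin(th)+.003*np.cos(th))
E
python3 -c "
from h import *
go([cw(-.045,.15,.30),cw(-.045,.15,.19)],106.45)"
```

```text
[0.4851, -0.5369, -0.0685] [-0.1, -0.1, -83.7]
[0.485, -0.5367, 0.0415] [-0.1, -0.1, -83.7]
```

drive_tool([
  [[255,0,0,-0.06,0,0,0],[255,0.485,-0.537,-0.069,0,0,-84],[255,0.485,-0.537,-0.069,0,0,-84],[255,0.485,-0.537,-0.069,0,0,-84],[255,0.485,-0.537,-0.069,0,0,-84],[255,0.485,-0.537,-0.069,0,0,-84],[255,0.485,-0.537,-0.069,0,0,-84],[255,0.485,-0.537,-0.069,0,0,-84],[255,0.485,-0.537,-0.069,0,0,-84],[255,0.485,-0.537,-0.069,0,0,-84],[255,0.485,-0.537,-0.069,0,0,-84],[255,0.485,-0.537,-0.069,0,0,-84]],
], newtons=40)

```text
clock: 1.6
tcp_pos: [0.4501, 0.1208, 0.2997]
orientation: [0.0, 0.596, 0.803, -0.0]
wrist_force: [1.1, -0.2, 0.6]
finger_gap: -0.0001
grip_force: 0.0
```

drive_tool([
  [[255,0,0,0,0,0,0],[255,0,0,0,0,0,0]],
])

```text
clock: 1.85
tcp_pos: [0.4494, 0.1188, 0.2993]
orientation: [-0.0, 0.596, 0.803, -0.001]
wrist_force: [-0.0, -0.6, 0.1]
finger_gap: 0.0003
grip_force: 0.0
```

```bash
python3 -c "
from h import *
print(get_state()['tcp_pos'],get_state()['clock'])
go([cw(-.045,.15,.30),cw(-.045,.15,.19)]+[arc(1,t,r,-.045,.1005) for t,r in ((1.7,.092),(1.4,.092),(1.1,.09),(.8,.087),(.5,.083),(.25,.08),(.1,.078),(0,.075))],106.45)"
```

```text
[0.44939927 0.11878491 0.29930833] 1.85
[0.0292, 0.0219, -0.0007] [-0.1, 0.0, 0.4]
[0.0293, 0.0221, 0.1093] [-0.1, 0.0, 0.4]
[-0.0099, 0.0218, 0.1079] [-0.1, 0.0, 0.4]
[-0.0374, 0.0216, 0.1076] [-0.1, 0.0, 0.4]
[-0.0629, 0.0214, 0.1172] [-0.1, 0.0, 0.4]
[-0.0832, 0.0213, 0.1343] [-0.1, 0.0, 0.4]
[-0.0961, 0.0212, 0.1564] [-0.1, 0.0, 0.4]
[-0.1015, 0.0212, 0.1761] [-0.1, 0.0, 0.4]
[-0.102, 0.0212, 0.188] [-0.1, 0.0, 0.4]
[-0.0997, 0.0213, 0.1958] [-0.1, 0.0, 0.4]
```

drive_tool([
  [[255,0.029,0.022,0,0,0,0],[255,0.029,0.022,0.055,0,0,0],[255,0.029,0.022,0.108,0,0,0],[255,0.029,0.022,0.109,0,0,0],[255,0.01,0.022,0.108,0,0,0],[255,-0.01,0.022,0.108,0,0,0],[255,-0.023,0.022,0.108,0,0,0],[255,-0.037,0.022,0.108,0,0,0],[255,-0.05,0.022,0.112,0,0,0],[255,-0.063,0.022,0.117,0,0,0],[255,-0.073,0.022,0.125,0,0,0],[255,-0.083,0.022,0.134,0,0,0]],
])

```text
clock: 3.35
tcp_pos: [0.4949, 0.045, 0.165]
orientation: [-0.0, 0.596, 0.803, -0.0]
wrist_force: [0.0, 0.2, 0.7]
finger_gap: -0.0
grip_force: 0.4
```

```bash
python3 - <<'E'
from h import *
im,d,W=shot("scene");cv2.imwrite("pics/s2.png",im[:,:,::-1])
print(get_state()['tcp_pos'])
go([arc(1,t,r,-.045,.1005) for t,r in ((.8,.087),(.5,.083),(.25,.08),(.1,.078),(0,.075))]+[cw(-.045,.021,.1)])
E
```

```text
[0.49465858 0.04410525 0.16373566]
[0.0014, -0.0006, -0.0013] [0.0, 0.0, 0.0]
[-0.0116, -0.0006, 0.0208] [0.0, 0.0, 0.0]
[-0.0169, -0.0006, 0.0405] [0.0, 0.0, 0.0]
[-0.0175, -0.0006, 0.0525] [0.0, 0.0, 0.0]
[-0.0152, -0.0005, 0.0602] [0.0, 0.0, 0.0]
[-0.0152, -0.0005, 0.0637] [0.0, 0.0, 0.0]
```

View pics/s2.png

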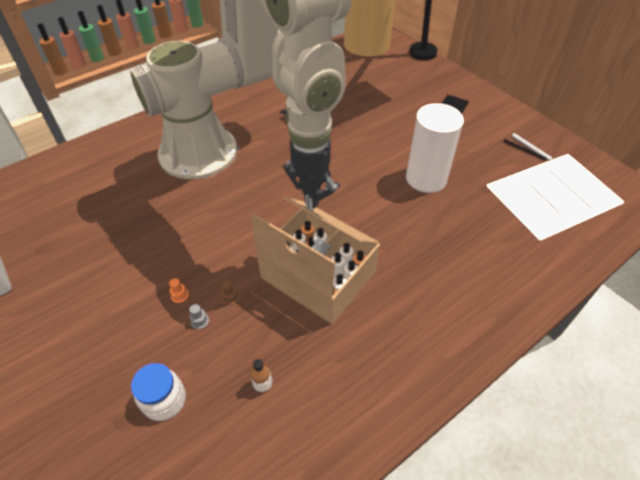

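The picture shows the inner flap leaning inward under the fingertips at (312,205). The outer flap still stands, and the bystanders haven't moved. I'll continue.

drive_tool([
  [[255,-0.006,0,0.01,0,0,0],[255,-0.012,0,0.021,0,0,0],[255,-0.015,0,0.031,0,0,0],[255,-0.017,0,0.041,0,0,0],[255,-0.017,0,0.053,0,0,0],[255,-0.015,0,0.06,0,0,0],[255,-0.015,0,0.061,0,0,0],[255,-0.015,0,0.061,0,0,0]],
])

```text
clock: 4.4
tcp_pos: [0.4992, 0.0314, 0.1048]
orientation: [-0.0, 0.596, 0.803, -0.0]
wrist_force: [0.2, 0.2, -0.1]
finger_gap: -0.0005
grip_force: 0.0
```

```bash
python3 -c "
from h import *
print(get_state()['tcp_pos'],get_state()['clock'])
go([cw(-.045,.021,.30),cw(-.045,-.15,.30),cw(-.045,-.15,.19)],106.45)"
```

```text
[0.49924315 0.03138521 0.10484247] 4.4
[-0.0017, -0.0014, -0.1952] [-0.0, 0.0, 0.4]
[-0.1727, -0.0025, -0.1952] [-0.0, 0.0, 0.4]
[-0.1727, -0.0025, -0.0852] [-0.0, 0.0, 0.4]
```

drive_tool([
  [[255,0,0,-0.06,0,0,0],[255,0,0,-0.12,0,0,0],[255,0,0,-0.17,0,0,0],[255,-0.03,0,-0.18,0,0,0],[255,-0.09,0,-0.18,0,0,0],[255,-0.15,0,-0.18,0,0,0],[255,-0.178,0,-0.18,0,0,0],[255,-0.178,0,-0.13,0,0,0],[255,-0.178,0,-0.085,0,0,0],[255,-0.178,0,-0.085,0,0,0]],
])

```text
clock: 5.65
tcp_pos: [0.5481, -0.1383, 0.1867]
orientation: [-0.004, 0.596, 0.803, -0.001]
wrist_force: [0.0, -0.1, 1.0]
finger_gap: -0.0001
grip_force: 0.0
```

```bash
python3 - <<'E'
from h import *
print(get_state()['tcp_pos'],get_state()['clock'])
im,d,W=shot("scene");cv2.imwrite("pics/s3.png",im[:,:,::-1])
P=W.reshape(-1,3);xy=(P[:,:2]-C);x=xy@ex;y=xy@ey
m=(abs(x)<.08)&(y>-.03)&(y<.08)&(P[:,2]>.09)&(P[:,2]<.12)&(abs(x)>.03);print("inner flap z",np.median(P[m,2]),m.sum(),np.polyfit(y[m],P[m,2],1))
m=(abs(x)<.09)&(y<-.05)&(y>-.11)&(P[:,2]>.12)&(P[:,2]<.205);f=np.polyfit(P[m,2],y[m],1);print("outer",m.sum(),f,np.polyval(f,.2))
go([arc(-1,t,r,-.045,.104) for t,r in ((1.7,.092),(1.4,.092),(1.1,.09),(.8,.087),(.5,.083),(.25,.08),(.1,.078),(0,.075))],106.45)
E
```

```text
[ 0.54810906 -0.13826002  0.18671672] 5.65
inner flap z 0.1039847882141578 1611 [0.00020706 0.10397311]
outer 1631 [ 0.05128437 -0.09282612] -0.08256924933432476
[0.044, -0.0014, -0.0053] [-0.1, -0.1, 0.3]
[0.0716, -0.0013, -0.0056] [-0.1, -0.1, 0.3]
[0.097, -0.0011, 0.004] [-0.1, -0.1, 0.3]
[0.1173, -0.0009, 0.0211] [-0.1, -0.1, 0.3]
[0.1302, -0.0008, 0.0432] [-0.1, -0.1, 0.3]
[0.1355, -0.0007, 0.063] [-0.1, -0.1, 0.3]
[0.136, -0.0007, 0.0749] [-0.1, -0.1, 0.3]
[0.1337, -0.0007, 0.0827] [-0.1, -0.1, 0.3]
```

View pics/s3.png

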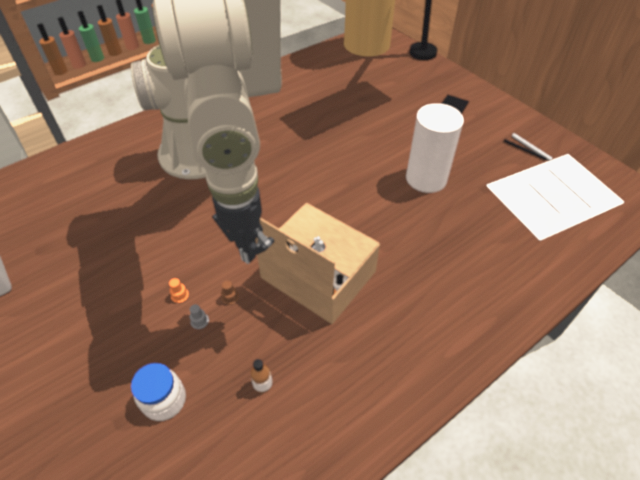

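The inner flap lies flat at z = 0.104, with the stud up through it at (318,243). The outer flap is upright, with the fingers outside it at (255,245).

drive_tool([
  [[255,0.022,-0.001,-0.005,0,0,0],[255,0.044,-0.001,-0.006,0,0,0],[255,0.058,-0.001,-0.006,0,0,0],[255,0.072,-0.001,-0.006,0,0,0],[255,0.084,-0.001,-0.001,0,0,0],[255,0.097,-0.001,0.004,0,0,0],[255,0.107,-0.001,0.012,0,0,0],[255,0.117,-0.001,0.021,0,0,0],[255,0.124,-0.001,0.032,0,0,0],[255,0.13,-0.001,0.043,0,0,0],[255,0.133,-0.001,0.053,0,0,0],[255,0.136,-0.001,0.063,0,0,0]],
])

```text
clock: 7.2
tcp_pos: [0.5103, -0.0092, 0.126]
orientation: [-0.0, 0.596, 0.803, -0.0]
wrist_force: [-0.9, 0.2, 0.8]
finger_gap: 0.0001
grip_force: 0.3
```

```bash
python3 -c "
from h import *
print(get_state()['tcp_pos'],get_state()['clock'])
go([arc(-1,t,r,-.045,.104) for t,r in ((.1,.078),(0,.075))]+[cw(-.045,-.02,.31)],106.45)"
```

```text
[ 0.51033163 -0.009179    0.12603944] 7.2
[0.0007, -0.0005, 0.0113] [-0.0, -0.0, 0.3]
[-0.0016, -0.0005, 0.019] [-0.0, -0.0, 0.3]
[-0.0006, -0.0006, -0.184] [-0.0, -0.0, 0.3]
```

drive_tool([
  [[255,0,0,0.008,0,0,0],[255,-0.001,0,0.015,0,0,0],[255,-0.002,0,0.02,0,0,0],[255,-0.002,0,0.021,0,0,0],[255,-0.002,0,0.021,0,0,0],[255,-0.002,0,-0.04,0,0,0],[150,-0.03,0,-0.1,0,0,0],[150,-0.09,0,-0.12,0,0,0],[150,-0.15,0,-0.12,0,0,0],[150,-0.15,0,-0.12,0,0,0]],
])

```text
clock: 8.45
tcp_pos: [0.555, -0.1573, 0.2465]
orientation: [0.001, 0.598, 0.801, -0.0]
wrist_force: [-0.9, -0.7, 0.0]
finger_gap: 0.035
grip_force: 0.0
```

```bash
python3 - <<'E'
from h import *
print(get_state()['tcp_pos'],get_state()['finger_gap'],get_state()['clock'])
for n in("scene","top"):
    im,d,W=shot(n);cv2.imwrite(f"pics/{n}4.png",im[:,:,::-1])
    P=W.reshape(-1,3);xy=(P[:,:2]-C);x=xy@ex;y=xy@ey
    m=(abs(x)<.08)&(y<.015)&(y>-.07)&(P[:,2]>.09)&(P[:,2]<.125)&(abs(x)>.03);print(n,"outer flap z",np.median(P[m,2]),m.sum(),np.polyfit(y[m],P[m,2],1))
    m=(np.hypot(x,y)<.02)&(P[:,2]>.114)&(P[:,2]<.14)
    if m.any(): print("stud",m.sum(),P[m].mean(0),"mid",(P[m].min(0)+P[m].max(0))/2,P[m,2].max(), "carton",x[m].mean(),y[m].mean())
    m=(abs(P[:,2]-.105)<.006)&(abs(x)<.12)&(abs(y)<.12)
    print("lid rect",cv2.minAreaRect(P[m][:,:2].astype(np.float32)))
    m=(np.hypot(P[:,0]-.492,P[:,1]+.25)<.03)
    for a,b in((.005,.022),(.022,.03),(.035,.06)):
        k=m&(P[:,2]>a)&(P[:,2]<b); print("cap",a,k.sum(),((P[k].min(0)+P[k].max(0))/2).round(4) if k.any() else "",np.ptp(P[k],0).round(3) if k.any() else "")
E
```

```text
[ 0.55497055 -0.15732772  0.24647038] 0.03502406507088737 8.45
scene outer flap z 0.10750377771968844 1561 [0.00136293 0.10750121]
stud 66 [0.55083624 0.02059671 0.1251935 ] mid [0.54854047 0.02193524 0.12486516] 0.1354489024232971 carton 0.0028023014510656845 -0.0022905999673955794
lid rect ((0.5493379831314087, 0.023329444229602814), (0.20035147666931152, 0.17365913093090057), 16.26601219177246)
cap 0.005 76 [ 0.5054 -0.2518  0.0133] [0.018 0.033 0.016]
cap 0.022 94 [ 0.4963 -0.2521  0.0256] [0.03  0.033 0.007]
cap 0.035 121 [ 0.4945 -0.252   0.0451] [0.023 0.021 0.02 ]
top outer flap z 0.1062982876155723 1998 [-0.00224139  0.1062188 ]
stud 57 [0.54743282 0.02162717 0.12546968] mid [0.54836328 0.02116315 0.12743637] 0.13494286334481276 carton -0.00017001105803413343 -0.0003385445246985058
lid rect ((0.5475521087646484, 0.021446898579597473), (0.20022979378700256, 0.17039364576339722), 16.44672203063965)
cap 0.005 25 [ 0.4866 -0.2383  0.0127] [0.023 0.021 0.015]
cap 0.022 39 [ 0.4864 -0.2507  0.0254] [0.018 0.027 0.007]
cap 0.035 20 [ 0.4851 -0.2537  0.0457] [0.006 0.016 0.017]
```

View pics/scene4.png

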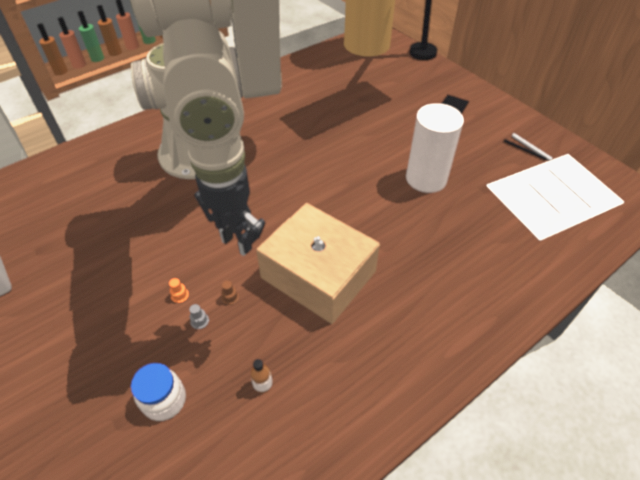

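Both flaps are flat, with lid tops at 0.107. The stud pokes through at (318,243) and the grey cap stands at (198,317). Next I go above the cap with the gripper partly open.

```bash
python3 -c "
from h import *
go([np.array([.493,-.2515,z]) for z in (.247,.13,.029)],106.45)"
```

```text
[-0.0764, -0.086, -0.0008] [-0.0, -0.1, 0.2]
[-0.0765, -0.0859, 0.1162] [-0.0, -0.1, 0.2]
[-0.0766, -0.0859, 0.2172] [-0.0, -0.1, 0.2]
```

drive_tool([
  [[100,-0.04,-0.043,0,0,0,0],[100,-0.076,-0.086,0,0,0,0],[100,-0.076,-0.086,0.06,0,0,0],[100,-0.076,-0.086,0.1,0,0,0],[100,-0.076,-0.086,0.1,0,0,0]],
])

```text
clock: 9.18
tcp_pos: [0.4908, -0.2475, 0.1438]
orientation: [-0.004, 0.596, 0.803, -0.0]
wrist_force: [-0.3, 0.5, -0.2]
finger_gap: 0.0525
grip_force: 0.0
```

```bash
python3 - <<'E'
from h import *
s=get_state();print(s['tcp_pos'],s['finger_gap'],s['clock'])
im,d,W=shot("wrist");cv2.imwrite("pics/w5.png",im[:,:,::-1])
P=W.reshape(-1,3);I=im.reshape(-1,3).astype(int)
m=(np.hypot(P[:,0]-.492,P[:,1]+.25)<.03)
for a,b in((.002,.006),(.022,.03),(.048,.056)):
    k=m&(P[:,2]>a)&(P[:,2]<b); print("cap",a,k.sum(),((P[k].min(0)+P[k].max(0))/2).round(4) if k.any() else "",np.ptp(P[k],0).round(3) if k.any() else "",P[k].mean(0).round(4) if k.any() else "")
go([np.array([.493,-.2515,z]) for z in (.029,)],106.45)
E
```

```text
[ 0.49079267 -0.24749866  0.14381858] 0.05252936511006657 9.175
cap 0.002 421 [ 0.49   -0.2418  0.004 ] [0.048 0.041 0.004] [ 0.4886 -0.2422  0.0039]
cap 0.022 799 [ 0.492  -0.2509  0.026 ] [0.032 0.03  0.008] [ 0.4899 -0.2463  0.0261]
cap 0.048 988 [ 0.492  -0.2524  0.0511] [0.022 0.022 0.006] [ 0.4917 -0.2518  0.052 ]
[-0.0032, -0.0001, 0.1173] [-0.1, -0.1, 0.4]
```

View pics/w5.png

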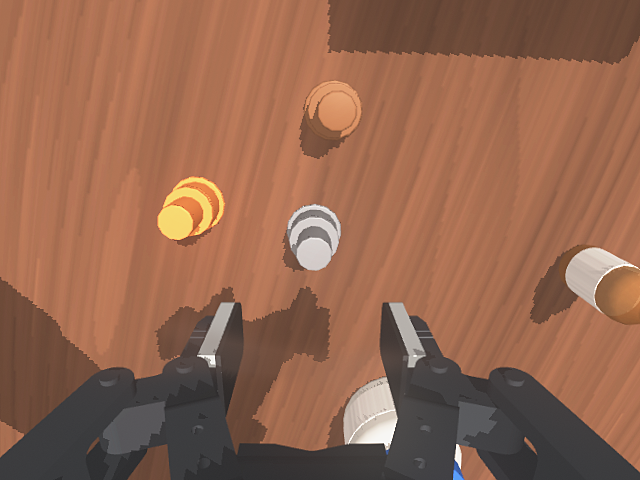

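The wrist view shows the grey cap at (314,240) midway between the fingers, orange at (190,210), brown at (333,110), and the jar clear of them below. I'll let the arm settle and re-measure.

drive_tool([
  [[100,0,0,0.05,0,0,0],[100,0,0,0.05,0,0,0],[100,0,0,0.05,0,0,0]],
])

```text
clock: 9.6
tcp_pos: [0.4947, -0.2508, 0.0994]
orientation: [0.001, 0.596, 0.803, 0.0]
wrist_force: [0.4, -0.3, 0.1]
finger_gap: 0.0517
grip_force: 0.0
```

```bash
python3 - <<'E'
from h import *
s=get_state();print(s['tcp_pos'],s['finger_gap'],s['clock'])
go([np.array([.492,-.252,z]) for z in (.029,)],106.45)
E
```

```text
[ 0.49473229 -0.25082609  0.09935537] 0.05174463436548593 9.6
[-0.0002, -0.0031, 0.0704] [0.1, 0.1, 0.4]
```

drive_tool([
  [[100,0,-0.002,0.035,0,0,0],[100,0,-0.002,0.069,0,0,0],[100,0,-0.002,0.069,0,0,0],[100,0,-0.002,0.069,0,0,0]],
])

```text
clock: 10.1
tcp_pos: [0.4931, -0.2521, 0.0303]
orientation: [0.002, 0.596, 0.803, 0.0]
wrist_force: [0.6, 0.2, 0.2]
finger_gap: 0.052
grip_force: 0.0
```

drive_tool([
  [[255,0,0,0,0,0,0],[255,0,0,0,0,0,0],[255,0,0,0,0,0,0],[255,0,0,0,0,0,0],[255,0,0,0,0,0,0]],
], newtons=70)

```text
clock: 10.72
tcp_pos: [0.4928, -0.2519, 0.0297]
orientation: [0.002, 0.596, 0.803, 0.0]
wrist_force: [0.2, -0.3, 6.7]
finger_gap: 0.0197
grip_force: 68.2
```

drive_tool([
  [[255,0,0,-0.03,0,0,0],[255,0,0,-0.08,0,0,0],[255,0,0,-0.13,0,0,0],[255,0,0,-0.18,0,0,0],[255,0,0,-0.18,0,0,0],[255,0,0,-0.18,0,0,0]],
])

```text
clock: 11.48
tcp_pos: [0.4914, -0.251, 0.2078]
orientation: [0.0, 0.596, 0.803, -0.0]
wrist_force: [-0.9, -0.3, -1.3]
finger_gap: 0.0196
grip_force: 68.6
```

```bash
python3 - <<'E'
from h import *
s=get_state();print(s['tcp_pos'],s['finger_gap'],s['clock'],s['grip_force'])
go([np.array([.5482,.0221,z]) for z in (.21,.165)],106.45)
E
```

```text
[ 0.49136872 -0.25097678  0.20784048] 0.019622365380924607 11.475 68.63393783569336
[0.245, 0.1333, -0.0022] [0.0, 0.0, 0.3]
[0.245, 0.1333, 0.0428] [0.0, 0.0, 0.3]
```

drive_tool([
  [[255,0.03,0.017,0,0,0,0],[255,0.08,0.044,0,0,0,0],[255,0.13,0.071,0,0,0,0],[255,0.18,0.098,0,0,0,0],[255,0.22,0.12,0,0,0,0],[255,0.24,0.13,0,0,0,0],[255,0.245,0.133,0,0,0,0],[255,0.245,0.133,0,0,0,0],[255,0.245,0.133,0,0,0,0]],
])

```text
clock: 12.6
tcp_pos: [0.5477, 0.0209, 0.2074]
orientation: [-0.0, 0.597, 0.802, -0.0]
wrist_force: [-0.2, -0.3, -0.1]
finger_gap: 0.0196
grip_force: 68.6
```

```bash
python3 - <<'E'
from h import *
s=get_state();t=s['tcp_pos'];print(t,s['finger_gap'],s['clock'],s['grip_force'])
im,d,Ws=shot("scene");w,dw,Ww=shot("wrist")
cv2.imwrite("pics/p6.png",np.hstack([cv2.resize(im[150:300,230:430],(400,300)),cv2.resize(w,(400,300))])[:,:,::-1])
for n,W in(("scene",Ws),("wrist",Ww)):
    P=W.reshape(-1,3);x=(P[:,:2]-C)@ex;y=(P[:,:2]-C)@ey
    for nm,a,b in(("stud",.113,.136),("flange",t[2]-.031,t[2]-.026),("body",t[2]-.03,t[2]-.004)):
        k=(np.hypot(x,y)<.03)&(P[:,2]>a)&(P[:,2]<b)
        if k.any(): print(n,nm,k.sum(),"mid xy carton",((x[k].min()+x[k].max())/2).round(4),((y[k].min()+y[k].max())/2).round(4),"ext",np.ptp(x[k]).round(4),np.ptp(y[k]).round(4),"z",P[k,2].min().round(4),P[k,2].max().round(4))
print("tcp carton",(t[:2]-C)@ex,(t[:2]-C)@ey)
E
```

```text
[0.54772528 0.02086886 0.2073671 ] 0.019554799809523897 12.6 68.63227486610413
scene stud 68 mid xy carton 0.0011 -0.0029 ext 0.0214 0.012 z 0.1147 0.1355
scene flange 30 mid xy carton 0.0013 -0.0027 ext 0.0362 0.0368 z 0.1779 0.1813
scene body 185 mid xy carton 0.0008 -0.0027 ext 0.0376 0.0368 z 0.1779 0.2033
wrist stud 682 mid xy carton -0.0002 0.0018 ext 0.0225 0.0115 z 0.1131 0.135
wrist flange 263 mid xy carton -0.0013 0.0071 ext 0.038 0.0209 z 0.179 0.1814
wrist body 2459 mid xy carton -0.0013 0.007 ext 0.038 0.0214 z 0.179 0.2034
tcp carton -0.00010425450176699774 -0.0011486343662247356
```

View pics/p6.png

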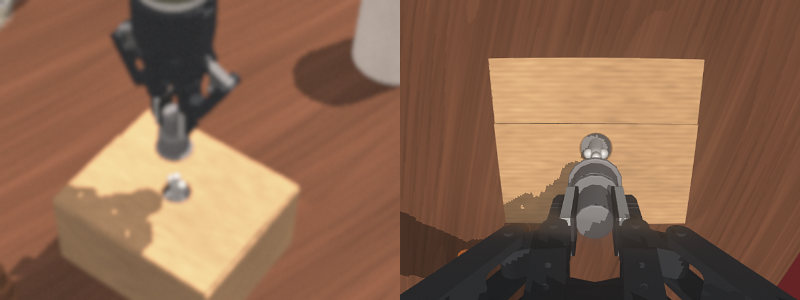

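The left half (scene) shows the cap hanging upright over the stud at (176,187). The right half (wrist) shows the cap at (595,190), in line with the stud at (596,145). The offset is about 1–2 mm, so I'll trim it and lower to just above the catches.

drive_tool([
  [[255,0.0015,0.0005,0.02,0,0,0],[255,0.0015,0.0005,0.035,0,0,0],[255,0.0015,0.0005,0.042,0,0,0],[255,0.0015,0.0005,0.048,0,0,0],[255,0.0015,0.0005,0.05,0,0,0],[255,0.0015,0.0005,0.05,0,0,0],[255,0.0015,0.0005,0.05,0,0,0]],
])

```text
clock: 13.58
tcp_pos: [0.5484, 0.0235, 0.1583]
orientation: [0.0, 0.596, 0.803, 0.0]
wrist_force: [0.2, 0.3, -0.2]
finger_gap: 0.0194
grip_force: 68.6
```

drive_tool([
  [[255,0,0,0.002,0,0,0],[255,0,0,0.004,0,0,0],[255,0,0,0.006,0,0,0],[255,0,0,0.008,0,0,0],[255,0,0,0.01,0,0,0],[255,0,0,0.012,0,0,0],[255,0,0,0.012,0,0,0]],
])

```text
clock: 14.45
tcp_pos: [0.5474, 0.0235, 0.1447]
orientation: [-0.001, 0.596, 0.803, -0.001]
wrist_force: [1.2, -1.3, -4.8]
finger_gap: 0.0195
grip_force: 68.5
```

drive_tool([
  [[255,0,0,0.002,0,0,0],[255,0,0,0.004,0,0,0],[255,0,0,0.006,0,0,0],[255,0,0,0.008,0,0,0],[255,0,0,0.008,0,0,0],[255,0,0,0.008,0,0,0]],
])

```text
clock: 15.2
tcp_pos: [0.5484, 0.0236, 0.1387]
orientation: [0.001, 0.596, 0.803, 0.0]
wrist_force: [-1.4, 0.1, 5.5]
finger_gap: 0.0197
grip_force: 69.3
```

```bash
python3 - <<'E'
from h import *
for i in range(3):
    im,d,W=shot("scene");s=get_state();print(s['tcp_pos'].round(4),s['wrist_force'].round(1))
cv2.imwrite("pics/e7.png",cv2.resize(im[150:300,230:430],(800,600))[:,:,::-1])
P=W.reshape(-1,3);x=(P[:,:2]-C)@ex;y=(P[:,:2]-C)@ey
k=(np.hypot(x,y)<.021)&(P[:,2]>.1075)&(P[:,2]<.135);print(np.histogram(P[k,2],np.arange(.107,.136,.002)))
E
```

```text
[0.5484 0.0236 0.1387] [-1.8  0.8  5.7]
[0.5484 0.0235 0.1387] [-2.7  0.4  5.2]
[0.5484 0.0235 0.1387] [-0.9  0.1  5.9]
(array([22,  8, 23, 26, 15,  7, 12,  7, 10,  7, 12,  8, 10, 15]), array([0.107, 0.109, 0.111, 0.113, 0.115, 0.117, 0.119, 0.121, 0.123,
       0.125, 0.127, 0.129, 0.131, 0.133, 0.135]))
```

View pics/e7.png

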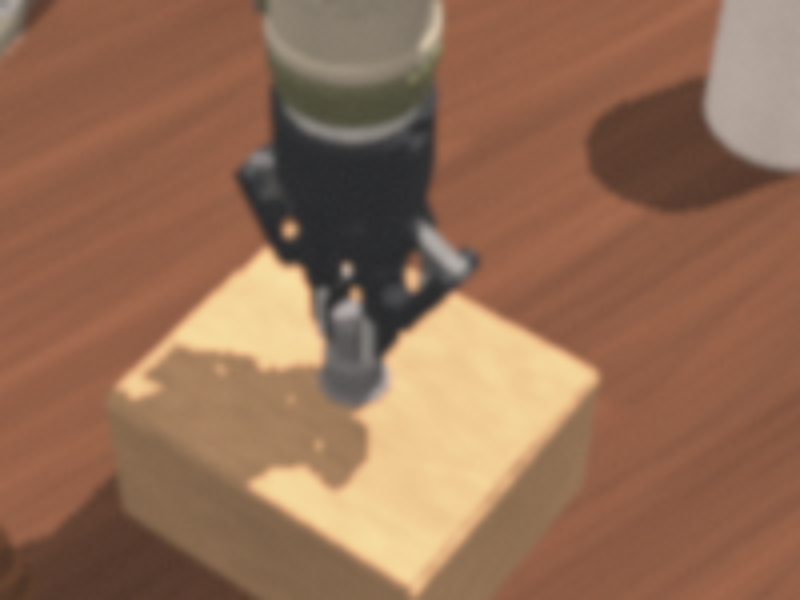

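The cap is down on the lid at (353,380), upright and clicked. About 5.5 N on the pin means it is roughly half pushed in, so I'll press further until the force rises firmly.

drive_tool([
  [[255,0,0,0.001,0,0,0],[255,0,0,0.002,0,0,0],[255,0,0,0.0025,0,0,0],[255,0,0,0.0025,0,0,0]],
])

```text
clock: 15.85
tcp_pos: [0.5487, 0.0235, 0.1368]
orientation: [0.001, 0.596, 0.803, 0.001]
wrist_force: [-2.0, 0.3, 8.5]
finger_gap: 0.0196
grip_force: 69.6
```

drive_tool([
  [[255,0,0,0.001,0,0,0],[255,0,0,0.0015,0,0,0],[255,0,0,0.0015,0,0,0],[255,0,0,0.0015,0,0,0]],
])

```text
clock: 16.35
tcp_pos: [0.5493, 0.0234, 0.1366]
orientation: [0.002, 0.596, 0.803, 0.001]
wrist_force: [-3.5, 1.1, 15.0]
finger_gap: 0.0194
grip_force: 70.8
```

The force jumped to 15 N with almost no travel, so the pin is at its stop and the cap is home. Handing in.

```bash
python3 -c "
from h import *
s=get_state();print(s['tcp_pos'],s['wrist_force'],s['grip_force'])
print(hand_in())"
```

```text
[0.54929255 0.0234284  0.1365673 ] [-3.52286444  1.10536242 14.99914944] 70.7952332496643
the job is handed in; nothing more can be done
None
```

I folded both flaps flat, inner first, snapped the grey cap onto the stud, and handed the job in at 16.4 s with the gripper holding it fully down at about 15 N; the judge's verdict was not shown.

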